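Crosswise pile of rack brackets

TASK

A blue L-shaped rack bracket lies on the black rubber mat; pile the other two blue brackets flat on it crosswise so that the pile stays balanced. Turn the second half round, so that its elbow is over the open corner of the first and its arm ends rest on the first one's arm ends, so that the two together make a square; lay the third the same way round as the first, straight above it. Do not shift the one on the mat, leave the smaller brass bracket alone, and let go of the finished pile.

Things in the scene. Friction and masses are not known exactly. Their poses are not given: they have to be found in the camera images.
- first_elbow (a point): bottom bracket, loose on a 3 mm black mat: blue flat L, 16 mm thick, arms 44 mm wide, 100 mm long outside. Point: middle of the 44 x 44 elbow square, half-way up; z up, arms along +x and +y, ending 78 mm from it (end squares' middles at 56 mm). In this frame the second, turned half round, has its elbow point at (+56, +56, +16) mm, the third, not turned, at (0, 0, +32).
- bracket_a_elbow (a point): a loose flat blue L-shaped bracket like the first, lying on the table; use the two in either order. 16 mm thick, arms 44 mm wide, 100 mm long outside, about 0.28 kg. Point: middle of the elbow square, half-way up (8 mm); arms run from it along its own +x and +y and end 78 mm away. Grip across an arm (44 mm), 40 to 60 mm from this point.
- bracket_b_elbow (a point): the other loose flat blue L-shaped bracket like the first, lying on the table; use the two in either order. 16 mm thick, arms 44 mm wide, 100 mm long outside, about 0.28 kg. Point: middle of the elbow square, half-way up (8 mm); arms run from it along its own +x and +y and end 78 mm away. Grip across an arm (44 mm), 40 to 60 mm from this point.
- small_elbow (a point): a smaller brass L-shaped bracket, not wanted, to be left where it lies: 10 mm thick, arms 30 mm wide, 74 mm long outside; this point is the middle of its elbow square, half-way up, arms along its own +x and +y.
There are look-alikes about, which are no part of the job. What is shaped like the part that bears bracket_b_elbow but orange or turquoise is not meant.

How it is judged:
By the outcome, as a careful person would: the job done as asked, in the order asked, and still so for the second after the job is handed in, with the robot touching nothing.
It also fails if it takes over 64 s, if anything falls off the work surface, if the arm or the gripper's body presses on something with over 40 N, if the wrist force passes 120 N, or if a joint passes its speed limit or range.

ROBOT

A 6-joint arm with a two-finger parallel gripper is mounted at the origin on the work surface. World frame = base frame: x ahead of the robot, y to its left, z up, the work surface at z = 0. Lengths are in m, angles in rad, forces in N, time in s.
With the tool pointing down it reaches from about 0.275 to 1 m from the base axis. Payload 8.4 kg.
Tool frame: the origin (TCP) lies on the centre line of the jaws, within the pads' length; the fingertips stand 17 mm ahead of it and the grasp point (between the pads) lies 2 mm behind it (bot.tcp_to_tips is the y of the fingertips in the tool frame, in m); y points along the fingers, z is the direction in which the jaws open and shut, and the axes are right-handed (so a half turn about y gives the same grasp; the last joint's range is limited). The gripper opens to 85 mm and grips with 20 to 120 N. Pads are 22 mm wide; open, the fingers measure 114 mm over their backs; the gripper's body (76 mm by 85 mm) begins 54 mm behind the grasp point. The pads swing forward as they close: fully open they stand 13 mm farther back than shut.
Start: joints at [1.177, 0.353, 1.633, -0, 1.155, -0.002], TCP at [0.239, 0.578, 0.248] pointing down, gripper open.
Joint ranges: [-2.63, 2.63], [-0.92, 2.1], [0.06, 2.66], [-1.3, 4.44], [0, 2.69], [-3.02, 3.02]. Speed limits (rad/s): [2.22, 2.22, 2.79, 3.14, 3.14, 3.14].

INTERFACE

Orientations are given as a unit quaternion [x, y, z, w].
In Python, from workcell import bot, hand, kinematics, get_obs, vision, hand_in gives the robot as it stands. The module is installed in compiled form; this text tells all that it offers. Calls block until the motion is done:
- bot.reach(position, orientation): joint-space move of the TCP to a pose.
- bot.servo_line(position, ori=None, velocity=0.15): straight line of the TCP; ori=None keeps the orientation; velocity is the mean speed in m/s.
- bot.goto_joints(angles): joint-space move.
- hand.move_gripper(opening, strength=None): finger opening in m; strength is the grip in N (None keeps the last); returns when the fingers have stopped.
- bot.dwell(seconds).
- kinematics.solve_ik(position, orientation): joint angles nearest the present ones, or None.
- get_obs(): the state.
- vision.read_camera(name): name is "scene" or "side" or "wrist"; returns a dict with "frame" (400x640x3 uint8, red, green, blue), "intrinsics" (3x3 intrinsics, pixels), "view" (4x4, takes a point from world to camera coordinates). Camera axes: x right, y down, z forward; pixel columns grow to the right and rows downward; lengths in m; the calibration is good to about 2 mm. A picture is of the moment at which its call begins. There is no depth.
A pose or a line that the arm cannot do raises bot.IKError and nothing moves.
- hand_in(): hands the job in, once; it reports no verdict.
The state is a dict: "time_s": time; "joint_pos": joint angles; "joint_vel": joint speeds; "joint_efforts": joint torques, N m; "position": TCP position; "orientation": TCP orientation; "wrist_force": force on the tool from outside, world axes, zero at the start; "ft_torque": the same for the moment, N m; "gripper_width": finger opening in m.
Only numpy, scipy, OpenCV 4.12 (cv2) and the standard library are available. Lean on these libraries where they do the work, as an engineer would, in place of code of your own. Each camera call takes 0.05 s, during which the arm holds its last target.

## Working session

There is one attempt and no reset: what is moved stays moved. The work goes in short steps, each a Python script; the robot and the scene stay as the last script left them, time stands still between calls to the robot, and variables do not carry over. Pictures are saved under pics/ and viewed, and the job is handed in when it is done.

```bash
mkdir -p pics
python3 - <<'E'
from workcell import bot,hand,kinematics,get_obs,vision
import cv2,numpy as np
o=get_obs();print(o['time_s'],o['position'],o['orientation'],o['gripper_width'],bot.tcp_to_tips)
for n in("scene","side","wrist"):
    c=vision.read_camera(n);cv2.imwrite(f'pics/{n}0.png',c['frame'][:,:,::-1]);np.savez(f'{n}0.npz',**c)
    print(n,c['intrinsics'].tolist(),np.round(np.linalg.inv(c['view']),3).tolist())
E
```

```text
0.0 [0.23845824 0.57721909 0.24755475] [ 0.69406889 -0.13773081  0.13752723 -0.69309801] 0.08540679018763815 0.017
scene [[450.8091724363375, 0.0, 323.27437315140816], [0.0, 450.8091724363375, 201.1303249113116], [0.0, 0.0, 1.0]] [[0.456, 0.53, -0.716, 1.41], [0.89, -0.284, 0.356, -0.503], [-0.015, -0.799, -0.601, 0.745], [0.0, 0.0, 0.0, 1.0]]
side [[503.37372599873987, 0.0, 320.42431677809805], [0.0, 503.37372599873987, 199.51007971607268], [0.0, 0.0, 1.0]] [[0.734, -0.414, 0.539, -0.123], [-0.68, -0.44, 0.587, -0.836], [-0.005, -0.797, -0.604, 0.795], [0.0, 0.0, 0.0, 1.0]]
wrist [[283.97096667053256, 0.0, 320.6838998384521], [0.0, 283.97096667053256, 196.70619544798575], [0.0, 0.0, 1.0]] [[0.382, 0.887, 0.259, 0.172], [0.924, -0.366, -0.107, 0.604], [0.0, 0.28, -0.96, 0.374], [0.0, 0.0, 0.0, 1.0]]
```

View pics/scene0.png

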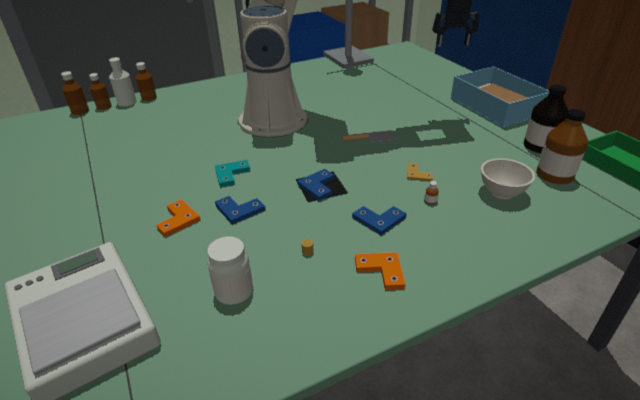

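View pics/side0.png

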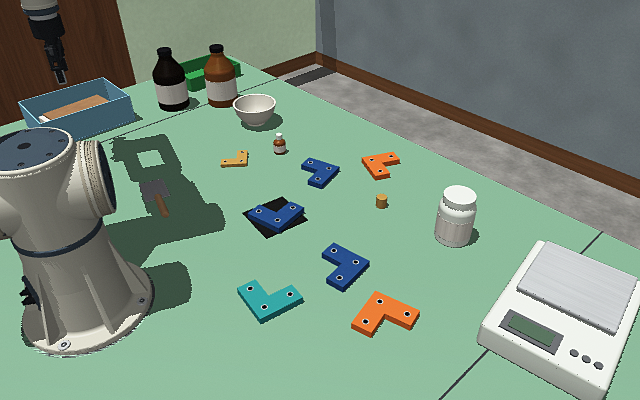

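View pics/wrist0.png

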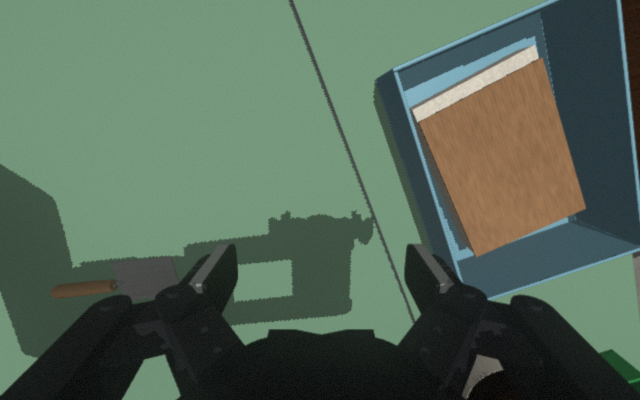

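The scene view shows the mat bracket near (320,184) and the loose blue ones near (240,208) and (379,217). The brass one is at (418,173), and there are orange and turquoise look-alikes. Next I'll find the blue regions and project them.

```bash
cat > h.py <<'E'
import cv2,numpy as np
def ray(c,uv,z):
    uv=np.atleast_2d(np.float64(uv));K=c['intrinsics'];T=np.linalg.inv(c['view'])
    d=np.c_[(uv-K[:2,2])/[K[0,0],K[1,1]],np.ones(len(uv))]@T[:3,:3].T
    o=T[:3,3];return (o+d*((z-o[2])/d[:,2])[:,None])[:,:2]
def blue(c,smin=120,vmin=40):
    h=cv2.cvtColor(c['frame'],cv2.COLOR_RGB2HSV)
    return cv2.inRange(h,(104,smin,vmin),(125,255,255))
def blobs(m,amin=150):
    n,l,s,ce=cv2.connectedComponentsWithStats(m)
    return [(i,s[i],ce[i],l) for i in range(1,n) if s[i][4]>amin]
E
python3 - <<'E'
from h import *
for n in("scene","side"):
    c=dict(np.load(f'{n}0.npz'))
    for i,s,ce,l in blobs(blue(c)): print(n,s,ce.round(1),ray(c,ce,.012).round(3))
    f=c['frame'];box=(140,140,300,170) if n=='scene' else (210,140,260,200)
    x,y,w,h=box;im=cv2.resize(f[y:y+h,x:x+w],None,fx=2.6,fy=2.6,interpolation=cv2.INTER_CUBIC)
    cv2.imwrite(f'pics/{n}0c.png',im[:,:,::-1])
E
```

```text
scene [ 435    0  137   88 7490] [510.4  37.4] [[-0.253  1.414]]
scene [ 288   12   57   51 2173] [314.   35.5] [[-0.785  0.553]]
scene [297 169  37  31 629] [317.1 184.2] [[ 0.458 -0.047]]
scene [215 196  50  28 667] [238.6 209. ] [[ 0.462 -0.282]]
scene [353 207  53  28 756] [379. 219.] [[0.673 0.023]]
side [301 158  38  31 651] [319.2 171.9] [[0.659 0.019]]
side [248 202  56  31 921] [276. 216.] [[ 0.449 -0.051]]
side [ 322  243   47   49 1217] [343.7 266.4] [[ 0.448 -0.289]]
```

View pics/side0c.png

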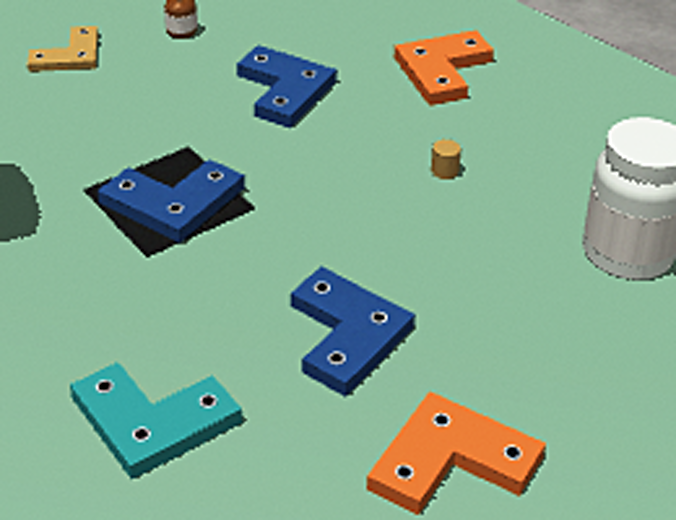

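View pics/scene0c.png

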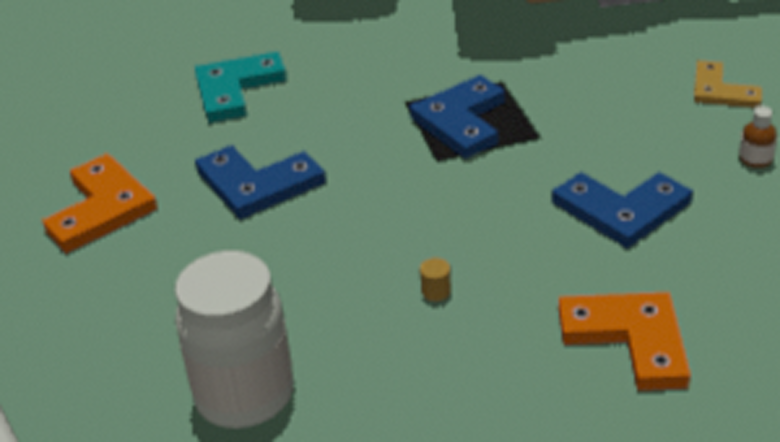

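The three screw rings on each bracket are clear: elbow and both arm ends. I'll use them as features.

```bash
cat >> h.py <<'E'
def rings(c,region,up=4):
    """hole centres inside blue blob. region=(x,y,w,h)"""
    x,y,w,h=[int(v) for v in region]; x=max(x-4,0);y=max(y-4,0);w+=8;h+=8
    im=cv2.resize(c['frame'][y:y+h,x:x+w],None,fx=up,fy=up,interpolation=cv2.INTER_CUBIC)
    hs=cv2.cvtColor(im,cv2.COLOR_RGB2HSV)
    m=cv2.inRange(hs,(100,110,35),(128,255,255))
    cs,hi=cv2.findContours(m,cv2.RETR_CCOMP,cv2.CHAIN_APPROX_NONE)
    out=[]
    for k,ct in enumerate(cs):
        if hi[0][k][3]>=0 and cv2.contourArea(ct)>3*up*up*.5:
            M=cv2.moments(ct);out.append(((M['m10']/M['m00']+.5)/up-.5+x,(M['m01']/M['m00']+.5)/up-.5+y,cv2.contourArea(ct)/up/up))
    return np.array(out)
def pose(P):
    """three xy -> elbow, yaw ; least squares with model (0,0),(56,0),(0,56)"""
    P=np.asarray(P);d=[np.sum((P-P[i])**2) for i in range(3)];e=int(np.argmin(d))
    a,b=[P[i] for i in range(3) if i!=e]
    if np.cross(a-P[e],b-P[e])<0:a,b=b,a
    Q=np.array([P[e],a,b]);M=np.array([[0,0],[.056,0],[0,.056]])
    q=Q-Q.mean(0);m=M-M.mean(0)
    th=np.arctan2((m[:,0]*q[:,1]-m[:,1]*q[:,0]).sum(),(m*q).sum())
    R=np.array([[np.cos(th),-np.sin(th)],[np.sin(th),np.cos(th)]])
    t=Q.mean(0)-R@M.mean(0);res=np.linalg.norm(Q-(M@R.T+t),axis=1)
    return t,th,res,np.linalg.norm(a-P[e]),np.linalg.norm(b-P[e])
E
python3 -W ignore - <<'E'
from h import *
for n in("scene","side"):
    c=dict(np.load(f'{n}0.npz'))
    for i,s,ce,l in blobs(blue(c)):
        if s[4]>2000: continue
        r=rings(c,s[:4]);xy=ray(c,ce,.012)[0]
        nm='mat' if abs(xy[1]+.05)<.03 else ('A' if xy[1]>0 else 'B')
        print(n,nm,r.round(1).tolist())
        if len(r)==3: print(*[np.round(v,4) for v in pose(ray(c,r[:,:2],.019 if nm=='mat' else .016))])
    h=cv2.cvtColor(c['frame'],cv2.COLOR_RGB2HSV);h=cv2.inRange(h,(15,110,90),(28,255,255))
    for i,s,ce,l in blobs(h,30):print('brass?',s,ray(c,ce,.008))
E
```

```text
scene mat [[320.9, 190.2, 18.9], [307.7, 180.7, 17.4], [324.1, 173.2, 15.2]]
[ 0.4396 -0.066 ] 0.2025 [0.0022 0.0036 0.0032] 0.0609 0.0601
scene B [[234.7, 212.0, 22.2], [254.9, 203.7, 20.7], [224.4, 201.1, 17.9]]
[ 0.4732 -0.2957] 1.7285 [0.0016 0.0032 0.003 ] 0.06 0.0596
scene A [[380.2, 222.4, 26.0], [395.3, 212.0, 22.2], [362.4, 211.9, 21.2]]
[0.6879 0.016 ] 1.8631 [0.0019 0.0032 0.0032] 0.0601 0.0602
brass? [482  84  43  18 312] [[0.23504673 0.87945327]]
brass? [343 134  25   6  85] [[0.2609855  0.19447899]]
brass? [407 164  26  16 223] [[0.5387227  0.24219561]]
brass? [156 199  43  33 477] [[ 0.40968115 -0.43182781]]
brass? [302 239  11   9  72] [[ 0.66443183 -0.17817094]]
brass? [355 252  50  33 766] [[ 0.81487896 -0.0571132 ]]
side A [[317.3, 178.4, 17.0], [328.4, 167.9, 15.2], [310.0, 162.0, 15.5]]
[0.6854 0.0125] 1.8582 [0.0019 0.003  0.0027] 0.0602 0.0596
side mat [[277.0, 219.6, 22.1], [258.3, 210.7, 21.5], [292.4, 207.2, 20.2]]
[ 0.4384 -0.0688] 0.1986 [0.002  0.003  0.0031] 0.06 0.0603
side B [[339.1, 277.2, 32.2], [355.3, 261.6, 28.3], [333.4, 250.1, 28.0]]
[ 0.4722 -0.2976] 1.7295 [0.0021 0.0032 0.003 ] 0.0605 0.06
brass? [89 96 15 11 41] [[0.39227059 0.88813083]]
brass? [221 150  27  17 255] [[0.5300353  0.23475337]]
brass? [155 194   8  12  37] [[0.274096   0.21462814]]
brass? [376 194  11  15 132] [[ 0.68837141 -0.18237715]]
```

```bash
cat >> h.py <<'E'
from scipy.spatial.transform import Rotation as Rot
def quat(a):
    c,s=np.cos(a),np.sin(a)
    return Rot.from_matrix(np.array([[s,0,c],[-c,0,s],[0,-1,0]])).as_quat()
def loc(e,th,p):
    c,s=np.cos(th),np.sin(th);return np.array(e)+[c*p[0]-s*p[1],s*p[0]+c*p[1]]
E
python3 -W ignore - <<'E'
from h import *
from workcell import kinematics,get_obs
o=get_obs();R=Rot.from_quat(o['orientation']).as_matrix();print(R.round(3).tolist(), 'a',np.arctan2(R[1,2],R[0,2]))
w=dict(np.load('wrist0.npz'))
T=np.linalg.inv(w['view']);print('cam in tool',(R.T@(T[:3,3]-o['position'])).round(4))
for d in (.05,.2,.24):
  p=np.r_[o['position']+R@[0,d,0],1];q=w['view']@p;q=w['intrinsics']@q[:3];print(d,q[:2]/q[2])
m=(np.array([.439,-.0674]),.2005)
Bs={'A':((.6866,.0143),1.8607),'B':((.4727,-.2966),1.729)}
tg={'2':(loc(m[0],m[1],(.056,.056)),m[1]+np.pi),'3':(m[0],m[1])}
for k,(e,th) in Bs.items():
  for t,(te,tt) in tg.items():
    for arm in 'xy':
      for sg in (0,np.pi):
        rel=(np.pi/2 if arm=='x' else 0)+sg
        g=(.05,0) if arm=='x' else (0,.05)
        r=[]
        for E,H,z in((e,th,.02),(te,tt,.06)):
          j=kinematics.solve_ik(np.r_[loc(E,H,g),z].tolist(),quat(H+rel).tolist());r.append(None if j is None else np.round(j,2)[[0,5]].tolist())
        print(k,t,arm,round(sg),r)
E
```

```text
[[0.924, -0.0, 0.382], [-0.382, -0.001, 0.924], [-0.0, -1.0, -0.001]] a 1.17901615766106
cam in tool [-0.0716 -0.126  -0.0004]
0.05 [320.86691087 225.83054575]
0.2 [320.61243314 177.40033523]
0.24 [320.57789509 170.82732394]
A 2 x 0 [[0.09, 2.94], [-0.03, 1.34]]
A 2 x 3 [[0.09, -0.2], [-0.03, -1.8]]
A 2 y 0 [[-0.0, -1.86], [-0.1, 2.84]]
A 2 y 3 [[-0.0, 1.28], [-0.1, -0.31]]
A 3 x 0 [[0.09, 2.94], [-0.12, -1.89]]
A 3 x 3 [[0.09, -0.2], [-0.12, 1.25]]
A 3 y 0 [[-0.0, -1.86], [-0.05, -0.25]]
A 3 y 3 [[-0.0, 1.28], [-0.05, 2.89]]
B 2 x 0 [[-0.49, 2.49], [-0.03, 1.34]]
B 2 x 3 [[-0.49, -0.65], [-0.03, -1.8]]
B 2 y 0 [[-0.63, -2.36], [-0.1, 2.84]]
B 2 y 3 [[-0.63, 0.79], [-0.1, -0.31]]
B 3 x 0 [[-0.49, 2.49], [-0.12, -1.89]]
B 3 x 3 [[-0.49, -0.65], [-0.12, 1.25]]
B 3 y 0 [[-0.63, -2.36], [-0.05, -0.25]]
B 3 y 3 [[-0.63, 0.79], [-0.05, 2.89]]
```

```bash
cat > look.py <<'E'
import warnings;warnings.filterwarnings('ignore')
from h import *
from workcell import bot,hand,kinematics,get_obs,vision
def look(name,z,near=None,save=True):
    c=vision.read_camera('wrist');np.savez(f'{name}.npz',**c)
    if save: cv2.imwrite(f'pics/{name}.png',c['frame'][:,:,::-1])
    res=[]
    for i,s,ce,l in blobs(blue(c,100,30),800):
        r=rings(c,s[:4],3);print(name,s,ray(c,ce,z)[0].round(3),r.round(1).tolist())
        r=r[r[:,2]>15]
        if len(r)==3:
            p=pose(ray(c,r[:,:2],z));print(*[np.round(v,4) for v in p]);res.append(p)
    return c,res
E
python3 - <<'E'
from look import *
m=(np.array([.439,-.0674]),.2005)
p=loc(*m,(.028,.028))
bot.reach([p[0],p[1],.2],quat(.2));bot.dwell(.2)
look('matv1',.019);print(get_obs()['time_s'],get_obs()['position'])
p=loc((.6866,.0143),1.8607,(0.01,.05))
bot.reach([p[0],p[1],.2],quat(1.8607+np.pi));bot.dwell(.2)
look('av1',.016);print(get_obs()['time_s'],get_obs()['joint_pos'])
E
```

```text
matv1 [ 456  106  105   98 5750] [0.664 0.03 ] [[458.8, 201.0, 1.6], [477.1, 184.4, 157.0], [531.8, 179.7, 158.4], [538.5, 124.0, 183.4]]
[0.6879 0.0151] 1.8619 [0.0019 0.003  0.003 ] 0.06 0.06
matv1 [ 275  136   91   90 5020] [ 0.452 -0.044] [[350.0, 206.9, 155.2], [296.8, 207.0, 151.5], [295.5, 153.7, 173.9]]
[ 0.4414 -0.0673] 0.2018 [0.0021 0.0034 0.0034] 0.0605 0.0605
2.725 [ 0.46097994 -0.03402103  0.1999968 ]
av1 [ 258  109   95   91 5007] [0.673 0.028] [[331.4, 185.1, 166.3], [275.1, 130.0, 181.8], [331.9, 129.9, 183.2]]
[0.6892 0.015 ] 1.8632 [0.0022 0.0034 0.0034] 0.0606 0.0606
av1 [ 277  277   83   58 2508] [ 0.471 -0.046] [[340.5, 296.9, 120.2]]
av1 [ 469  354   42   44 1214] [ 0.433 -0.295] [[491.7, 387.5, 87.3]]
4.375 [ 1.25689392e-02  4.15995421e-01  1.65352838e+00 -1.88166104e-05
  1.07199534e+00  1.29327078e+00]
```

View pics/matv1.png

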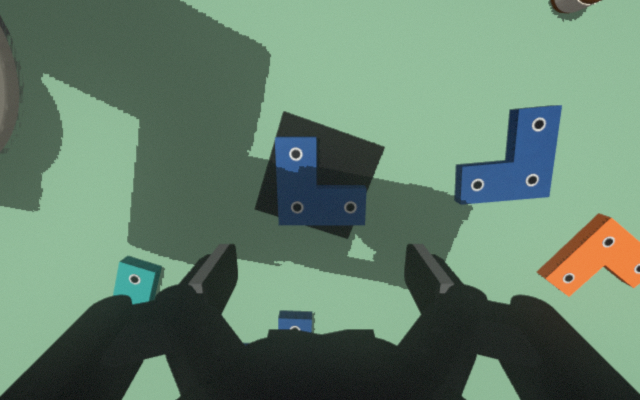

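View pics/av1.png

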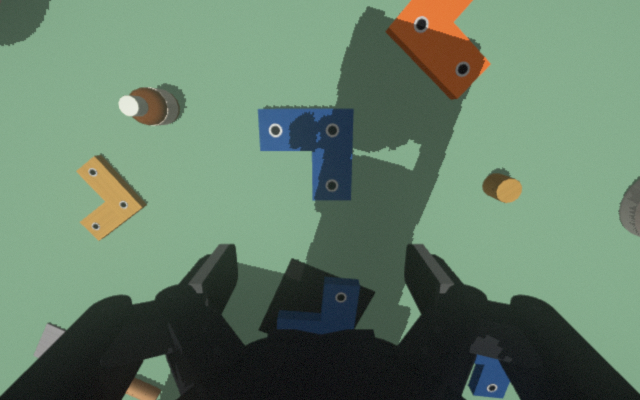

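Comparing the edges with the 60 mm ring spacing puts the rings at (0,0), (60,0) and (0,60). I'll update the model, estimate the wrist camera bias from the two yaws, and grip A.

```bash
sed -i 's/\[\.056,0\],\[0,\.056\]/[.06,0],[0,.06]/' h.py
python3 - <<'E'
from look import *
def P(n,uv,z): return pose(ray(dict(np.load(n+'.npz')),uv,z))
a1=P('matv1',[[477.1,184.4],[531.8,179.7],[538.5,124.]],.016)
m1=P('matv1',[[350.0,206.9],[296.8,207.0],[295.5,153.7]],.019)
a2=P('av1',[[331.4,185.1],[275.1,130.],[331.9,129.9]],.016)
for p in(a1,m1,a2):print(*[np.round(v,4) for v in p])
rot=lambda a:np.array([[np.cos(a),-np.sin(a)],[np.sin(a),np.cos(a)]])
b=np.linalg.solve(rot(.2)-rot(1.8607+np.pi),a1[0]-a2[0]);print('bias tool',b, 'mat corr',m1[0]-rot(.2)@b,'A corr',a2[0]-rot(1.8607+np.pi)@b)
e,th=a2[0],a2[1]
g=loc(e,th,(0,.050));q=quat(th+np.pi)
bot.reach([g[0],g[1],.10],q);bot.servo_line([g[0],g[1],.021],velocity=.12)
hand.move_gripper(.03,60)
o=get_obs();print(o['time_s'],o['position'],o['gripper_width'],o['wrist_force'])
np.savez('gripA.npz',e=e,th=th,pos=o['position'])
bot.servo_line([g[0],g[1],.14],velocity=.15);bot.dwell(.2)
o=get_obs();print(o['time_s'],o['gripper_width'],o['wrist_force'])
for n in('wrist','side'):
  c=vision.read_camera(n);cv2.imwrite(f'pics/heldA_{n}.png',c['frame'][:,:,::-1])
E
```

```text
[0.6917 0.0141] 1.8616 [0.0003 0.0004 0.0004] 0.0606 0.0606
[ 0.4403 -0.0689] 0.2022 [0.0003 0.0004 0.0004] 0.0606 0.0605
[0.6909 0.0141] 1.8631 [0.0002 0.0004 0.0004] 0.0605 0.0605
bias tool [ 0.0003342  -0.00045886] mat corr [ 0.43991379 -0.06848557] A corr [0.69123811 0.01453023]
6.1417 [ 6.43535789e-01 -3.45219367e-04  2.19900308e-02] 0.04211692150111976 [-1.43131078  0.43145494  5.93405363]
7.2833 0.04246520044020755 [-0.14448035 -0.42250445 -2.20735467]
```

View pics/heldA_wrist.png

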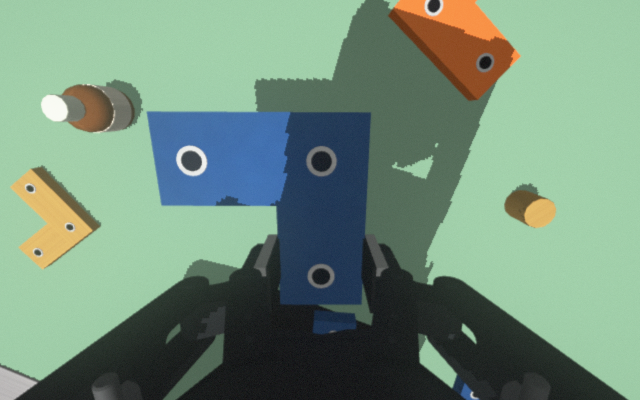

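View pics/heldA_side.png

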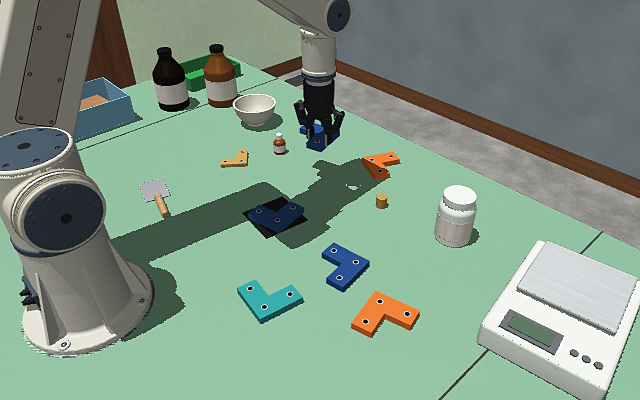

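The bracket is held level, with rings at about (190,161), (321,161) and (320,276). I'll measure its pose in the hand and then carry it to the mat.

```bash
cat >> look.py <<'E'
def inhand(name):
    """bracket elbow/yaw in the tool frame, from rings (top face 6 mm below TCP)"""
    c=vision.read_camera('wrist');np.savez(f'{name}.npz',**c);o=get_obs()
    cv2.imwrite(f'pics/{name}.png',c['frame'][:,:,::-1])
    g=cv2.inRange(cv2.cvtColor(c['frame'],cv2.COLOR_RGB2HSV),(100,110,30),(128,255,255))
    cs,hi=cv2.findContours(g,cv2.RETR_CCOMP,cv2.CHAIN_APPROX_NONE);r=[]
    for k,ct in enumerate(cs):
        A=cv2.contourArea(ct)
        if hi[0][k][3]>=0 and A>300 and A<2000:
            M=cv2.moments(ct);r.append((M['m10']/M['m00'],M['m01']/M['m00'],A))
    print(np.round(r,1).tolist())
    if len(r)!=3: return None
    p=pose(ray(c,np.array(r)[:,:2],o['position'][2]-.006))
    R=Rot.from_quat(o['orientation']).as_matrix();a=np.arctan2(R[1,2],R[0,2])
    d=loc((0,0),-a,p[0]-o['position'][:2]);print('elbow rel (jaw axis,perp)',d.round(4),'yaw rel',round((p[1]-a+np.pi)%(2*np.pi)-np.pi,4),p[2:])
    return d,p[1]-a
E
python3 - <<'E'
from look import *
inhand('hA')
o=get_obs();g=np.load('gripA.npz');R=Rot.from_quat(o['orientation']).as_matrix();a=np.arctan2(R[1,2],R[0,2]);print('from pick',loc((0,0),-a,g['e']-g['pos'][:2]),g['th']-a)
E
```

```text
[[320.6, 275.7, 606.0], [321.1, 160.8, 821.5], [191.3, 160.4, 844.5]]
elbow rel (jaw axis,perp) [-0.0001  0.0494] yaw rel 3.1373 (array([0.00034478, 0.00046253, 0.0005518 ]), np.float64(0.06059691143891284), np.float64(0.06079494258918388))
from pick [-0.0001657   0.04950575] 3.141553112828193
```

Run:
```python
from look import *
m=np.array([.4400,-.0687]);th=.2022
a=th+.002
el=loc(m,th,(.056,.056));t=el-loc((0,0),a,(-.0001,.0495))
bot.reach([t[0],t[1],.11],quat(a));bot.servo_line([t[0],t[1],.048],velocity=.12);bot.dwell(.15)
print(get_obs()['position']-np.r_[t,.048],get_obs()['wrist_force'])
for z in(.044,.042,.0405):
    bot.servo_line([t[0],t[1],z],velocity=.04);o=get_obs();print(o['position'],o['wrist_force'])
    if o['wrist_force'][2]>4: break
hand.move_gripper(.060);bot.dwell(.1)
o=get_obs();print(o['time_s'],o['gripper_width'])
p=loc(m,th,(.028,.028))
bot.servo_line([t[0],t[1],.10],velocity=.15);hand.move_gripper(.085)
bot.reach([p[0],p[1],.2],quat(th));bot.dwell(.2)
look('p2',.035);print(get_obs()['time_s'])
c=vision.read_camera('side');cv2.imwrite('pics/p2s.png',c['frame'][:,:,::-1]);np.savez('p2s.npz',**c)
```

```text
[ 6.84042262e-04 -5.46813871e-05  7.93109669e-04] [ 0.49635203  0.48847336 -2.68114094]
[ 0.49370795 -0.05104114  0.04403792] [-0.96871852  0.86624726 -2.26103017]
[ 0.4936179  -0.05104073  0.04188367] [-0.11959107  0.47156592 -2.92160134]
[ 0.493917   -0.05108559  0.04093371] [-0.33086289  0.4249843   5.45755056]
10.825 0.0601493924321908
p2 [ 273  135  100   94 7877] [ 0.462 -0.029] [[347.8, 213.4, 166.2], [297.1, 205.9, 153.3], [322.0, 181.1, 53.0], [349.4, 157.5, 189.2], [290.2, 157.4, 189.8]]
12.5
```

View pics/p2.png

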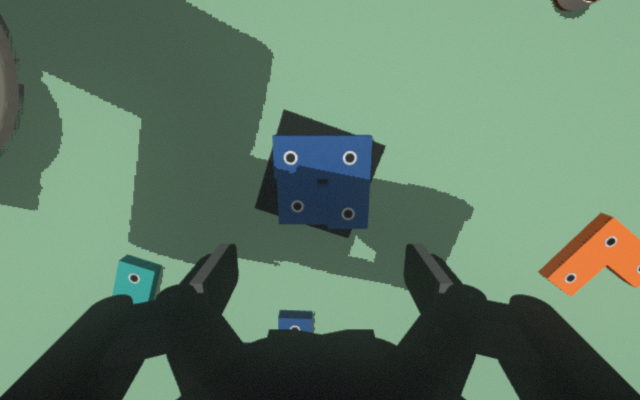

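View pics/p2s.png

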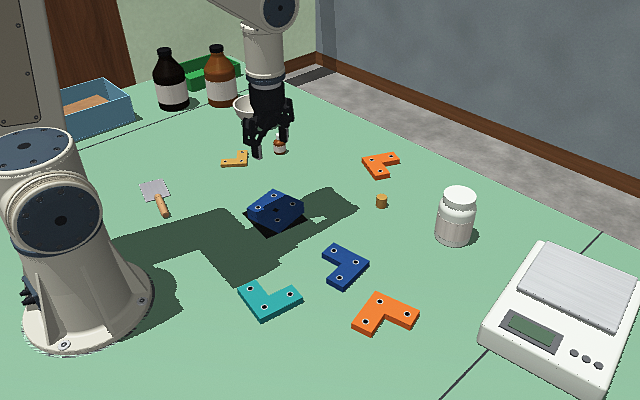

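```bash
python3 - <<'E'
from look import *
c0=dict(np.load('matv1.npz'));c=dict(np.load('p2.npz'))
s=pose(ray(c,[[347.8,213.4],[349.4,157.5],[290.2,157.4]],.035));print('second',s)
print('elbow1',ray(c0,[296.8,207.0],.019),ray(c,[297.1,205.9],.019))
m,th=np.array([.4400,-.0687]),.2022
print('in first frame',loc((0,0),-th,s[0]-[.4403,-.0689]),'yaw',s[1]-th)
# black mat corners & pure colours before/after
for cc in(c0,c):
    f=cc['frame'][112:245,250:390];k=cv2.resize(f,None,fx=4,fy=4,interpolation=cv2.INTER_CUBIC);cv2.imwrite('pics/z%d.png'%(cc is c),k[:,:,::-1])
    h=cv2.cvtColor(cc['frame'],cv2.COLOR_RGB2HSV)
    for lo,hi in(((85,120,60),(98,255,255)),((5,150,100),(16,255,255))):
        for i,st,ce,l in blobs(cv2.inRange(h,lo,hi),200):
            print(st,rings_ if 0 else ray(cc,ce,.016).round(4))
g=lambda c:cv2.cvtColor(c['frame'],cv2.COLOR_RGB2GRAY).astype(np.float32)
print(cv2.phaseCorrelate(g(c0)[110:150,270:300].copy(),g(c)[110:150,270:300].copy()))
E
cd pics; python3 -c "
import cv2,numpy as np
a=cv2.imread('z0.png');b=cv2.imread('z1.png');cv2.imwrite('z01.png',cv2.resize(np.hstack([a,b]),(800,380)))"
```

```text
second (array([ 0.48356034, -0.00195617]), np.float64(-2.9401430963181094), array([0.00023183, 0.00040676, 0.00040938]), np.float64(0.06051957723384999), np.float64(0.06052553673462688))
elbow1 [[ 0.44016411 -0.06909944]] [[ 0.44024308 -0.06910921]]
in first frame [0.055823   0.05689224] yaw -3.1423430963181094
[ 114  257   47   48 1435] [[ 0.2617 -0.2045]]
[ 538  214  102   82 4323] [[ 0.8045 -0.0591]]
[ 113  256   47   49 1456] [[ 0.2616 -0.2053]]
[ 540  214  100   82 4320] [[ 0.8035 -0.0592]]
((0.21070550413336697, -1.6457182009415412), 0.7066975911458333)
```

View pics/z01.png

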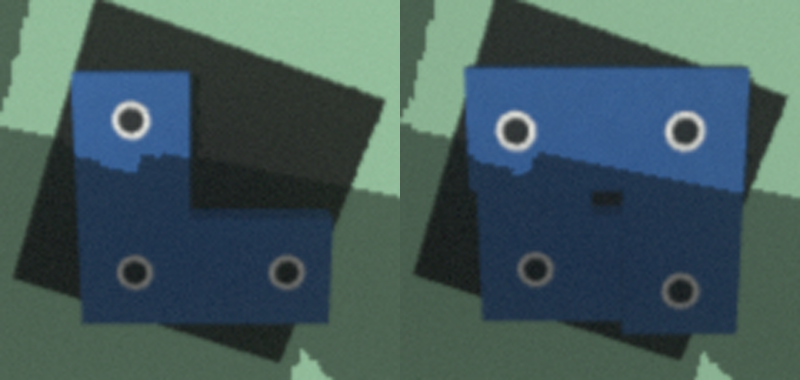

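The first bracket moved about 0.1 mm, and the second is within about 1 mm of its place. Next is B.

Run:
```python
from look import *
e,th=(.472,-.297),1.729
p=loc(e,th,(.05,.01))
bot.reach([p[0],p[1],.2],quat(th-np.pi/2));bot.dwell(.2)
c,res=look('bv1',.016)
r=min(res,key=lambda r:np.linalg.norm(r[0]-e));e,th=r[0],r[1]
assert np.linalg.norm(e-[.472,-.297])<.012 and abs(th-1.729)<.05
g=loc(e,th,(.050,0));q=quat(th-np.pi/2)
bot.reach([g[0],g[1],.10],q);bot.servo_line([g[0],g[1],.021],velocity=.12)
hand.move_gripper(.03,60)
o=get_obs();print(o['time_s'],o['position'],o['gripper_width'],o['wrist_force'])
R=Rot.from_quat(o['orientation']).as_matrix();a=np.arctan2(R[1,2],R[0,2]);print('from pick',loc((0,0),-a,e-o['position'][:2]),th-a)
bot.servo_line([g[0],g[1],.14],velocity=.15);bot.dwell(.2)
inhand('hB');print(get_obs()['time_s'],get_obs()['wrist_force'])
```

```text
bv1 [ 313    0  113   26 2572] [ 0.47  -0.078] []Traceback (most recent call last):
  File "<stdin>", line 5, in <module>
  File "look.py", line 10, in look
    r=r[r[:,2]>15]
        ~^^^^^
IndexError: too many indices for array: array is 1-dimensional, but 2 were indexed
```

```bash
sed -i 's/        r=r\[r\[:,2\]>15\]/        if len(r)<3: continue\n        r=r[r[:,2]>15]/' look.py
python3 - <<'E'
from look import *
e,th=(.472,-.297),1.729
o=get_obs();print(o['time_s'],o['position'])
c,res=look('bv2',.016)
r=min(res,key=lambda r:np.linalg.norm(r[0]-e));e,th=r[0],r[1]
assert np.linalg.norm(e-[.472,-.297])<.012 and abs(th-1.729)<.05
g=loc(e,th,(.050,0));q=quat(th-np.pi/2)
bot.reach([g[0],g[1],.10],q);bot.servo_line([g[0],g[1],.021],velocity=.12)
hand.move_gripper(.03,60)
o=get_obs();print(o['time_s'],o['position'],o['gripper_width'],o['wrist_force'])
R=Rot.from_quat(o['orientation']).as_matrix();a=np.arctan2(R[1,2],R[0,2]);print('from pick',loc((0,0),-a,e-o['position'][:2]),th-a)
bot.servo_line([g[0],g[1],.14],velocity=.15);bot.dwell(.2)
inhand('hB');print(get_obs()['time_s'],get_obs()['wrist_force'])
E
```

```text
13.6583 [ 0.45459024 -0.24802106  0.20005674]
bv2 [ 313    0  112   26 2555] [ 0.47  -0.078] []
bv2 [ 266  157   88   85 4345] [ 0.456 -0.28 ] [[280.9, 224.6, 143.2], [332.7, 224.6, 147.7], [297.0, 205.8, 3.4], [333.4, 173.8, 162.1]]
[ 0.4764 -0.298 ] 1.7295 [0.0003 0.0004 0.0005] 0.0606 0.0606
15.4917 [ 0.46890787 -0.24881805  0.02189916] 0.042238669017052345 [-0.48605325  1.26379117  8.8326435 ]
from pick [-0.00034878 -0.04978238] 1.5707676753421407
[[320.7, 239.8, 671.0]]
16.6833 [-0.32721672  0.18442671 -3.09705161]
```

View pics/hB.png

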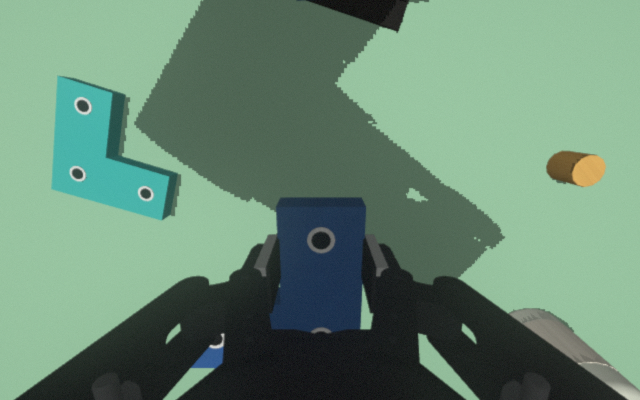

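B is held level; its end ring is at (321,240) and the elbow is hidden behind the body, so I'll use the offset measured at the pick. Now to place it.

Run:
```python
from look import *
c=dict(np.load('hB.npz'));o=get_obs();R=Rot.from_quat(o['orientation']).as_matrix();a=np.arctan2(R[1,2],R[0,2])
print('end ring rel',loc((0,0),-a,ray(c,[320.7,239.8],o['position'][2]-.006)[0]-o['position'][:2]))
m=np.array([.4401,-.0686]);th=.2022
a=th-np.pi/2
t=m-loc((0,0),a,(-.0002,-.0499))
bot.reach([t[0],t[1],.13],quat(a));bot.servo_line([t[0],t[1],.064],velocity=.12);bot.dwell(.15)
print(get_obs()['position']-np.r_[t,.064],get_obs()['wrist_force'])
for z in(.060,.058,.0565,.0555):
    bot.servo_line([t[0],t[1],z],velocity=.04);o=get_obs();print(o['position'],o['wrist_force'])
    if o['wrist_force'][2]>3: break
hand.move_gripper(.060);bot.dwell(.1)
o=get_obs();print(o['time_s'],o['gripper_width'])
p=loc(m,th,(.028,.028))
bot.servo_line([t[0],t[1],.12],velocity=.15);hand.move_gripper(.085)
bot.reach([p[0],p[1],.22],quat(th));bot.dwell(.2)
look('p3',.051);print(get_obs()['time_s'])
for n in('side','scene'):
  c=vision.read_camera(n);cv2.imwrite(f'pics/p3{n}.png',c['frame'][:,:,::-1])
  f=c['frame'][140:270,200:360];cv2.imwrite(f'pics/p3{n}c.png',cv2.resize(f,None,fx=4,fy=4,interpolation=cv2.INTER_CUBIC)[:,:,::-1])
```

```text
end ring rel [-0.00043883  0.01017146]
[ 6.40561935e-04 -9.87129991e-05  7.85950186e-04] [-0.01560568  0.03532543 -2.58812438]
[ 0.48893848 -0.05875235  0.06001546] [-0.42922581  0.3340419  -2.66314705]
[ 0.48892429 -0.05875392  0.05789291] [ 0.19423218  0.90754694 -2.70213323]
[ 0.48922474 -0.05878345  0.0569008 ] [-1.06275626  0.10915942  4.50778373]
20.3583 0.060200732684700824
p3 [ 272  133   97   95 7894] [ 0.46  -0.031] [[350.6, 208.7, 164.3], [295.3, 208.7, 162.2], [321.1, 177.0, 49.9], [346.8, 154.6, 167.6], [293.7, 153.3, 186.4]]
22.925
```

View pics/p3.png

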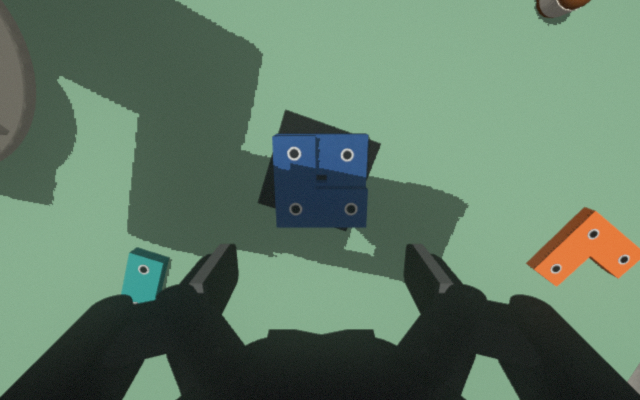

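View pics/p3sidec.png

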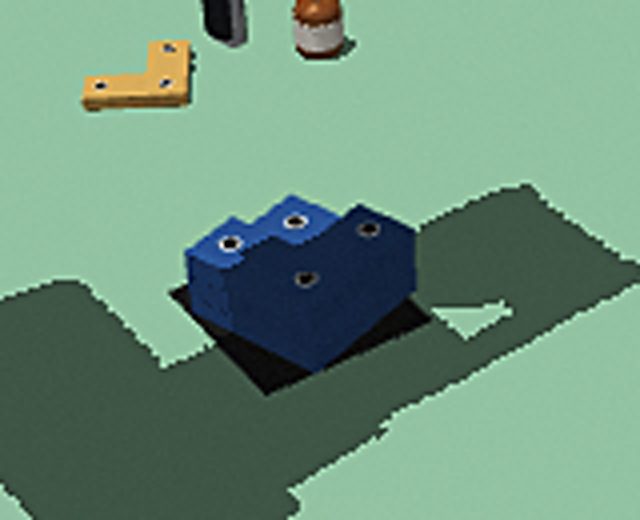

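View pics/p3scene.png

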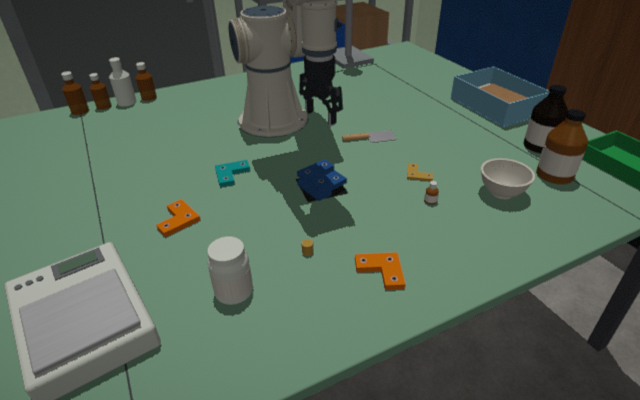

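The views show a flush three-layer pile, with the gripper clear of it. I'll check the numbers, then hand in.

Run:
```python
from look import *
from workcell import hand_in
c=dict(np.load('p3.npz'))
s=pose(ray(c,[[350.6,208.7],[295.3,208.7],[293.7,153.3]],.051));print('third',s)
m,th=np.array([.4403,-.0689]),.2022
print('third in first',loc((0,0),-th,s[0]-m),s[1]-th)
print('second elbow in first',loc((0,0),-th,ray(c,[346.8,154.6],.035)[0]-m))
if np.linalg.norm(s[0]-m)<.003 and abs(s[1]-th)<.03:
    hand_in();print('handed in',get_obs()['time_s'])
```

```text
third (array([ 0.44004165, -0.06866978]), np.float64(0.20348904396200596), array([0.00020751, 0.00043976, 0.00041106]), np.float64(0.06054398730451061), np.float64(0.06047699930136123))
third in first [-0.00020685  0.00027742] 0.0012890439620059646
second elbow in first [0.05597753 0.05708623]
the job is handed in; nothing more can be done
the job is handed in; nothing more can be done
```

The pile is built and handed in, with both loose blue brackets stacked on the one on the mat. The last clock reading was about 23 s, and the gripper was open and clear above the pile.

- **Second bracket (A):** it was turned half round. The last wrist-camera check puts its elbow at (56.0, 57.1) mm in the first bracket's frame; the target was (56, 56). Its yaw, checked after placing, was off by less than 0.001 rad.
- **Third bracket (B):** it is the same way round as the first, within about 0.4 mm and 0.001 rad of straight above it.
- **First bracket:** its elbow moved about 0.1 mm when the second was laid. After the third was laid its rings were hidden, so I could not measure it again directly. The mat outline and the flush edges showed no shift.
- **Brass bracket and look-alikes:** the arm did not go near the brass one, and I moved none of the look-alikes.

**Checks that failed or disagreed:**
- One look at B from the wrist camera stopped on a script error before any grasp, so I repeated it.
- B's elbow ring was hidden behind the gripper while held, so I placed it from the offset measured at the pick. The visible end ring agreed with that.
- The scene and side cameras differed from the wrist camera by about 2–4 mm, so I placed both brackets from the wrist views.

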